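Draw out the lamp boom until it locks

ROBOT

A 6-joint arm with a two-finger parallel gripper is mounted at the origin on the work surface. World frame = base frame: x ahead of the robot, y to its left, z up, the work surface at z = 0. Lengths are in m, angles in rad, forces in N, time in s.
With the tool pointing down it reaches from about 0.275 to 0.825 m from the base axis. Payload 5.2 kg.
Tool frame: the origin (TCP) lies at the very end of the fingers, on their centre line; the grasp point (between the pads) lies 19 mm behind it (bot.pinch_z is the distance from the TCP to the grasp point, in m); z points along the fingers, y is the line along which they close (so a half turn about z gives the same grasp; the last joint's range is limited). The gripper opens to 93 mm and grips with 3 to 60 N. Pads are 15 mm wide; open, the fingers measure 128 mm over their backs; the gripper's body (75 mm by 188 mm) begins 65 mm behind the grasp point.
Start: joints at [1.074, 0.259, 1.535, -0, 1.348, -0.203], TCP at [0.159, 0.526, 0.219] pointing down, gripper open.
Joint ranges: [-3.14, 3.14], [-0.91, 2.08], [0.19, 2.58], [-1.22, 4.36], [0.22, 2.71], [-3.12, 3.12]. Speed limits (rad/s): [2.57, 2.57, 3.14, 3.14, 3.14, 3.14].

INTERFACE

Orientations are given as a unit quaternion [x, y, z, w].
In Python, from rig import bot gives the robot as it stands.
- The arm moves only by the tool drive_tool, never from a script. Its argument "motion" is a list of rows, each a list of 7 numbers: the turn, a rotation vector about the tool's x, y, z as a fraction of full scale, then the shift along the tool's x, y, z as a fraction of full scale, then the opening, from -1 (shut) to 1 (fully open). A call has 1 to 10 rows; each row is the pose to reach, as a shift and turn from the pose commanded when the call began, along the tool's axes at that moment; what a row does not reach only later rows make up. Full scale, the value 1, is 100 mm for a shift and 2 rad for a turn. A row lasts 1/10 s, in which the tool goes at most 50 mm and 8.59 degrees, less where a joint would pass 70% of its speed; a pose out of reach is approached as far as the arm can. A call with a number of a shift or a turn outside -1 to 1 is refused whole. A call with a gripper value outside its range is refused whole. The fingers move at their own pace and stop on an object; "force" is the grip in N (left out, the last holds). Time passes only in rows, so rows that repeat a pose let the fingers close. It gives the time, the measured TCP pose, the force, the opening and the grip force at its end, in the units of the state.
- bot.get_state(): the state, without advancing time (a new reading comes with each control period).
- bot.grab_frame(name): name is "scene" or "top" or "wrist"; returns a dict with "color" (400x640x3 uint8, red, green, blue), "K" (3x3 intrinsics, pixels), "k1" (the pictures are not rectified: a ray, as slopes to the right and down, at radius r is drawn at 1 + k1 r^2 times it, then the intrinsics apply), "extrinsics" (4x4, takes a point from camera to world coordinates). Camera axes: x right, y down, z forward; pixel columns grow to the right and rows downward; lengths in m; the calibration is good to about 2 mm. A picture is of the moment at which its call begins. There is no depth.
- bot.sign_off(): hands the job in; it is judged then, once.
The state is a dict: "clock": time; "qpos": joint angles; "joint_velocities": joint speeds; "effort": joint torques, N m; "eef_pos": TCP position; "eef_rot": TCP orientation; "force": force on the tool from outside, world axes, zero at the start; "torque": the same for the moment, N m; "opening": opening from 0.0 (shut) to 1.0 (fully open); "grip_force": force on a finger pad.
Only numpy, scipy, OpenCV 4.12 (cv2) and the standard library are available. Lean on these libraries where they do the work, as an engineer would, in place of code of your own. Each camera call takes 0.05 s, during which the arm holds its last target. There are 200 camera calls.

TASK

Two telescoping arms are bolted to the shelf. Draw out the one that carries the round lamp head, in line with its tube, until its spring lock button pops up in the sleeve's window, then let go. Leave the arm with the square ceramic terminal block as it is.

Things in the scene. Friction and masses are not known exactly. Their poses are not given: they have to be found in the camera images.
- lamp_grip (a point): Centre of the chrome lamp head's level round barrel (34 mm diameter, 44 mm long, 65 mm above the shelf): grip here from above, across the tube. It flares to 52 mm from 25 mm further out. x axis: level along the tube, into its square steel sleeve (160 x 34 mm, top at 81.5 mm, near end 40 mm behind this point when fully in; foot plate 200 x 90 mm). It draws out along -x.
- lamp_boom (a joint): How far the lamp boom (22 mm square inner tube with the head) is drawn out, in m: 0 fully in, 0.100 at the end stop; starts between 0 and 0.03. About 3 N of friction; stays where left. At 0.088 the lock button is freed and pops up by itself; from then on the boom cannot slide back below about 0.086.
- lock_button (a joint): Brass spring button, 12 mm diameter, on the lamp boom's inner tube: 0 held down, hidden in the sleeve; 0.009 m popped up, about 5 mm proud of the sleeve, in the window (28 mm long, beginning 32 mm from the sleeve's near end) in the sleeve's top. Nothing needs to press it.
- block_grip (a point): On the other arm, not to be moved: near the centre of its white ceramic terminal block (56 mm long, 36 wide, 34 high, centre 65 mm above the shelf). Same sleeve, foot plate and axes, and it slides as easily.

How it is judged:
At the end, for the whole second after the job is handed in: The lamp boom is drawn out more than 80 mm, its lock button has risen more than 6 mm of its 9 mm, and the boom is at rest and released (value of joint lock_button above 0.006 m and value of joint lamp_boom above 0.08 m and velocity of joint lamp_boom between -0.01 and 0.01 m/s); the robot touches nothing.
It fails at once if the other arm's terminal block moves more than 10 mm from where it stood (distance of block_grip from where it was at the start of the episode above 0.01 m).
It also fails if it takes over 32 s, if anything falls off the work surface, if the arm or the gripper's body presses on something with over 40 N, if the wrist force passes 120 N, or if a joint passes its speed limit or range.

## Working session

There is one attempt and no reset: what is moved stays moved. The work goes in short steps, Python scripts to look and compute and a tool call to move; the robot and the scene stay as the last step left them, time stands still between calls to the robot, and variables do not carry over. Pictures are saved under pics/ and viewed, at most 10 in all, crops included, and the job is handed in when it is done.

Besides the shell and the picture viewer there is one more tool, called after ">>>" as name(argument=value, ...) on one line, values as JSON. drive_tool: Moves the arm, as the interface text tells. Shift numbers are shares of 100 mm and turn numbers shares of 2 rad, none past 1 either way. Its arguments: {"type":"object","properties":{"motion":{"type":"array","items":{"type":"array","items":{"type":"number","minimum":-1,"maximum":1}}},"force":{"type":"number"}},"required":["motion"]}

```bash
mkdir -p pics
python3 - <<'E'
from rig import bot
import cv2,pickle
for n in ("top","scene"):
    f=bot.grab_frame(n); pickle.dump(f,open(f"pics/{n}.pkl","wb")); cv2.imwrite(f"pics/{n}0.png",f["color"][:,:,::-1])
    print(n,f["K"].tolist(),f["k1"],f["extrinsics"].round(3).tolist())
s=bot.get_state();print(s["clock"],s["eef_pos"],s["eef_rot"])
E
```

```text
top [[481.9358080505447, 0.0, 315.68655348701964], [0.0, 481.9358080505447, 198.89631636531007], [0.0, 0.0, 1.0]] -0.111010794359342 [[-0.028, -0.985, 0.17, 0.474], [-0.999, 0.024, -0.025, -0.008], [0.02, -0.17, -0.985, 1.107], [0.0, 0.0, 0.0, 1.0]]
scene [[444.7157434656239, 0.0, 318.95732226834826], [0.0, 444.7157434656239, 200.99209959081045], [0.0, 0.0, 1.0]] -0.05538650868271593 [[-0.318, 0.514, -0.797, 1.434], [0.948, 0.166, -0.271, 0.236], [-0.007, -0.841, -0.54, 0.576], [0.0, 0.0, 0.0, 1.0]]
0.1 [0.15902237 0.52601649 0.21794048] [ 1.46361465e-01  9.89230865e-01 -7.40476325e-04 -2.61149522e-04]
```

View pics/top0.png

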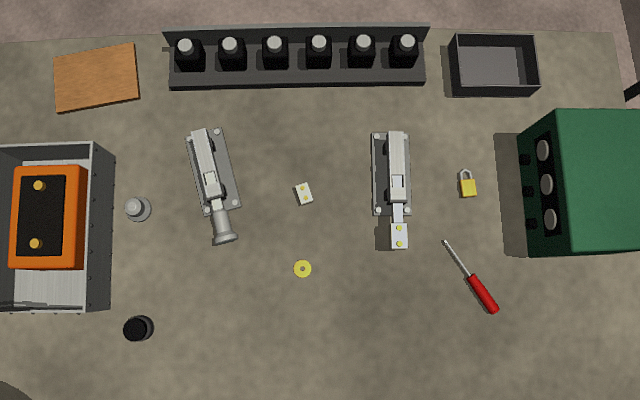

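View pics/scene0.png

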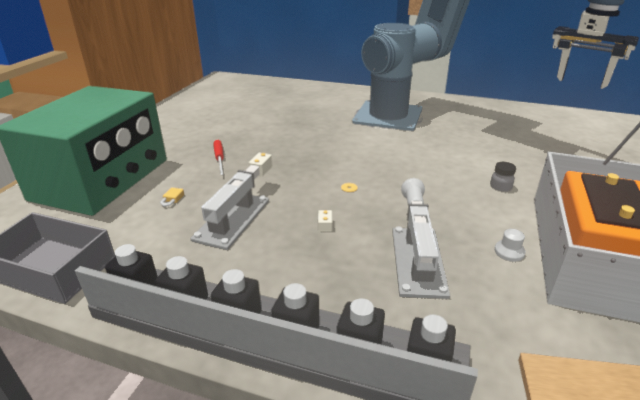

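The top view shows the lamp arm on the left: sleeve from (198,130) to (212,198), lamp barrel near (219,222). The block arm is at about (397,170), far enough away. Next I'll zoom in on the lamp arm.

```bash
cat > h.py <<'E'
import numpy as np, cv2
def cast(f,px,z):
    K,k=f["K"],f["k1"]
    n=cv2.undistortPoints(np.array(px,float).reshape(-1,1,2),K,np.array([k,0,0,0.])).reshape(-1,2)
    E=np.array(f["extrinsics"]); d=np.c_[n,np.ones(len(n))]@E[:3,:3].T; o=E[:3,3]
    return o+d*((z-o[2])/d[:,2])[:,None]
E
python3 - <<'E'
import pickle,cv2
f=pickle.load(open("pics/top.pkl","rb"))
c=f["color"][115:255,170:260,::-1]
cv2.imwrite("pics/crop.png",cv2.resize(c,None,fx=4.2,fy=4.2,interpolation=cv2.INTER_CUBIC))
E
```

```text
(no output)
```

View pics/crop.png

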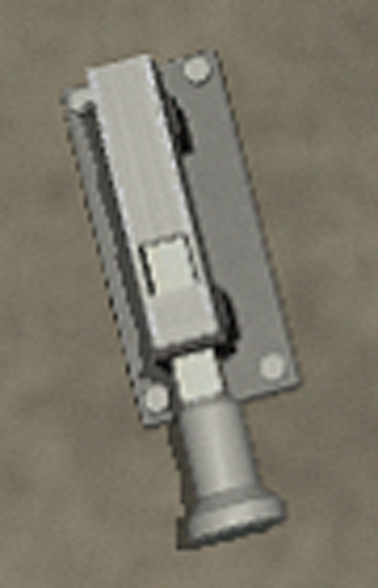

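The crop shows the sleeve's top corners at (88,68), (150,55), (217,337) and (155,350), and the barrel centre near (214,448).

Run:
```python
import pickle,numpy as np
from h import *
from rig import bot
from scipy.spatial.transform import Rotation as R
f=pickle.load(open("pics/top.pkl","rb"))
u=lambda p:(np.array(p)+.5)/4.2-.5+[170,115]
c=cast(f,u([(88,68),(150,55),(217,337),(155,350)]),.0815)
b=cast(f,u([(214,448),(207,405),(222,492)]),.065)
near=(c[2]+c[3])/2; far=(c[0]+c[1])/2
a=far-near; L=np.linalg.norm(a); a/=L
print("sleeve",near,far,L,"axis deg",np.degrees(np.arctan2(a[1],a[0])),"w",np.linalg.norm(c[0]-c[1]))
for p in b: print(p, "along",(near-p)[:2]@a[:2],"lat",np.cross(a[:2],(p-near)[:2]))
s=bot.get_state(); M=R.from_quat(s["eef_rot"]); print(M.as_matrix().round(3))
xa=M.as_matrix()[:2,0]; 
for sg in (1,-1):
  th=np.arctan2(sg*a[1],sg*a[0])-np.arctan2(xa[1],xa[0]); print("yaw change world deg",np.degrees(th))
```

```text
sleeve [0.66115167 0.18597662 0.0815    ] [0.81384388 0.22342062 0.0815    ] 0.15721628968697562 axis deg 13.77847793976556 w 0.03354894124209548
[0.60873342 0.17411847 0.065     ] along 0.053734095898421715 lat 0.0009674619115555526
[0.63136798 0.17786628 0.065     ] along 0.030858260185847294 lat -0.0007834160437344287
[0.5857213  0.16989841 0.065     ] along 0.0770891030529177 lat 0.002349608745044661
[[-0.957  0.29  -0.001]
 [ 0.29   0.957 -0.001]
 [ 0.    -0.002 -1.   ]]
yaw change world deg -149.38925040470957
yaw change world deg -329.3892504047096<stdin>:12: DeprecationWarning: Arrays of 2-dimensional vectors are deprecated. Use arrays of 3-dimensional vectors instead. (deprecated in NumPy 2.0)
```

>>> drive_tool(motion=[[0,0,0,-1,-0.386,0,1],[0,0,0,-1,-0.386,0,1],[0,0,0,-1,-0.386,0,1]])

```text
clock: 0.4
eef_pos: [0.2469, 0.4578, 0.2182]
eef_rot: [0.148, 0.989, -0.001, 0.001]
force: [-0.2, 0.8, -0.2]
opening: 1.001
grip_force: 0.0
```

>>> drive_tool(motion=[[0,0,0,-1,-0.386,0,1],[0,0,0,-1,-0.386,0,1],[0,0,0,-1,-0.386,0,1]])

```text
clock: 0.7
eef_pos: [0.3315, 0.3922, 0.2183]
eef_rot: [0.149, 0.989, -0.001, 0.001]
force: [-0.1, 0.5, 0.0]
opening: 0.997
grip_force: 0.0
```

>>> drive_tool(motion=[[0,0,0,-1,-0.386,0,1],[0,0,0,-1,-0.386,0,1],[0,0,0,-1,-0.386,0,1]])

```text
clock: 1.0
eef_pos: [0.416, 0.3265, 0.2183]
eef_rot: [0.148, 0.989, -0.0, 0.001]
force: [0.2, -0.1, -0.8]
opening: 1.001
grip_force: 0.0
```

>>> drive_tool(motion=[[0,0,0,-1,-0.386,0,1],[0,0,0,-1,-0.386,0,1],[0,0,0,-1,-0.386,0,1]])

```text
clock: 1.3
eef_pos: [0.5004, 0.2608, 0.2181]
eef_rot: [0.148, 0.989, -0.0, 0.0]
force: [-0.5, 0.1, -1.5]
opening: 0.999
grip_force: 0.0
```

>>> drive_tool(motion=[[0,0,0,-1,-0.386,0,1],[0,0,0,-1,-0.386,0,1],[0,0,0,-1,-0.386,0,1]])

```text
clock: 1.6
eef_pos: [0.5846, 0.195, 0.2178]
eef_rot: [0.148, 0.989, -0.0, 0.0]
force: [0.5, -0.0, -0.5]
opening: 0.999
grip_force: 0.0
```

>>> drive_tool(motion=[[0,0,-0.267,-0.34,-0.13,0,1],[0,0,-0.267,-0.34,-0.13,0,1],[0,0,-0.267,-0.34,-0.13,0,1],[0,0,-0.267,-0.34,-0.13,0,1],[0,0,-0.267,-0.34,-0.13,0,1],[0,0,-0.267,-0.34,-0.13,0,1],[0,0,-0.267,-0.34,-0.13,0,1]])

```text
clock: 2.3
eef_pos: [0.6102, 0.1756, 0.2186]
eef_rot: [-0.119, 0.993, 0.0, -0.0]
force: [0.3, -0.2, 0.7]
opening: 1.002
grip_force: 0.0
```

Run:
```python
from rig import bot
import cv2,pickle
f=bot.grab_frame("wrist"); pickle.dump(f,open("pics/wrist.pkl","wb")); cv2.imwrite("pics/wrist0.png",f["color"][:,:,::-1])
s=bot.get_state();print(s["clock"],s["eef_pos"],s["eef_rot"],s["force"],f["extrinsics"].round(3).tolist())
```

```text
2.35 [0.61031174 0.1753566  0.21867023] [-1.19425565e-01  9.92843145e-01  1.20433111e-04 -9.78521905e-05] [ 0.19367888  0.2240177  -0.12725398] [[-0.236, 0.927, 0.291, 0.529], [0.972, 0.224, 0.071, 0.157], [0.001, 0.3, -0.954, 0.384], [0.0, 0.0, 0.0, 1.0]]
```

View pics/wrist0.png

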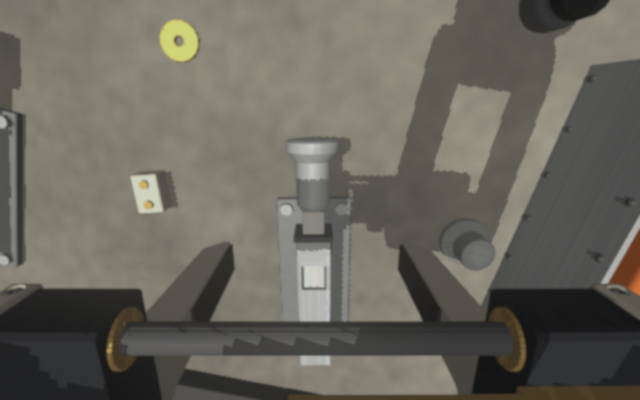

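The wrist view shows the barrel from (313,158) to (313,208) and the sleeve's near end at (313,240), lined up with the image columns. The fingers straddle the arm.

Run:
```python
import pickle,numpy as np
from h import *
f=pickle.load(open("pics/wrist.pkl","rb"))
print(cast(f,[(313,163),(313,185),(313,208)],.065))
c=cast(f,[(313.5,239),(315.5,363)],.0815);print(c,np.degrees(np.arctan2(*(c[1]-c[0])[[1,0]])))
```

```text
[[0.58727423 0.16812887 0.065     ]
 [0.60911035 0.17336317 0.065     ]
 [0.6329315  0.17907308 0.065     ]]
[[0.65954643 0.18609323 0.0815    ]
 [0.81047004 0.22471532 0.0815    ]] 14.35422225303791
```

>>> drive_tool(motion=[[0,0,0,0,-0.02,0.4,1],[0,0,0,0,-0.02,0.8,1],[0,0,0,0,-0.02,1,1],[0,0,0,0,-0.02,1,1]])

```text
clock: 2.75
eef_pos: [0.6085, 0.1725, 0.1149]
eef_rot: [-0.119, 0.993, 0.0, -0.004]
force: [-0.2, -0.1, 0.7]
opening: 1.001
grip_force: 0.0
```

>>> drive_tool(motion=[[0,0,0,0,0,0.25,1],[0,0,0,0,0,0.5,1],[0,0,0,0,0,0.73,1],[0,0,0,0,0,0.73,1],[0,0,0,0,0,0.73,1]])

```text
clock: 3.25
eef_pos: [0.612, 0.1729, 0.047]
eef_rot: [-0.12, 0.993, 0.0, 0.001]
force: [-0.4, -0.2, 0.4]
opening: 0.998
grip_force: 0.0
```

>>> drive_tool(motion=[[0,0,0,0,0,0,-1],[0,0,0,0,0,0,-1],[0,0,0,0,0,0,-1],[0,0,0,0,0,0,-1],[0,0,0,0,0,0,-1],[0,0,0,0,0,0,-1],[0,0,0,0,0,0,-1],[0,0,0,0,0,0,-1],[0,0,0,0,0,0,-1],[0,0,0,0,0,0,-1]], force=25)

```text
clock: 4.25
eef_pos: [0.6112, 0.1725, 0.0456]
eef_rot: [-0.12, 0.993, -0.0, -0.0]
force: [0.0, -1.2, -0.5]
opening: 0.359
grip_force: 25.0
```

>>> drive_tool(motion=[[0,0,0,0.08,0,0,-1],[0,0,0,0.18,0,0,-1],[0,0,0,0.28,0,0,-1],[0,0,0,0.38,0,0,-1],[0,0,0,0.48,0,0,-1],[0,0,0,0.58,0,0,-1],[0,0,0,0.68,0,0,-1],[0,0,0,0.76,0,0,-1],[0,0,0,0.8,0,0,-1],[0,0,0,0.8,0,0,-1]])

```text
clock: 5.25
eef_pos: [0.5317, 0.1523, 0.0456]
eef_rot: [-0.12, 0.993, -0.001, -0.001]
force: [1.4, -5.0, -2.9]
opening: 0.357
grip_force: 25.0
```

Run:
```python
from rig import bot
import cv2
f=bot.grab_frame("wrist"); g=bot.grab_frame("scene")
a=cv2.resize(f["color"][150:400,200:440,::-1],None,fx=1.6,fy=1.6); b=cv2.resize(g["color"][160:300,350:480,::-1],(372,400),interpolation=cv2.INTER_CUBIC)
cv2.imwrite("pics/pull.png",cv2.hconcat([a,b])); s=bot.get_state(); print(s["eef_pos"],s["force"],s["opening"])
```

```text
[0.53169489 0.15228835 0.04558645] [ 1.23718205 -5.3192778  -2.44637615] 0.36032474755714367
```

View pics/pull.png

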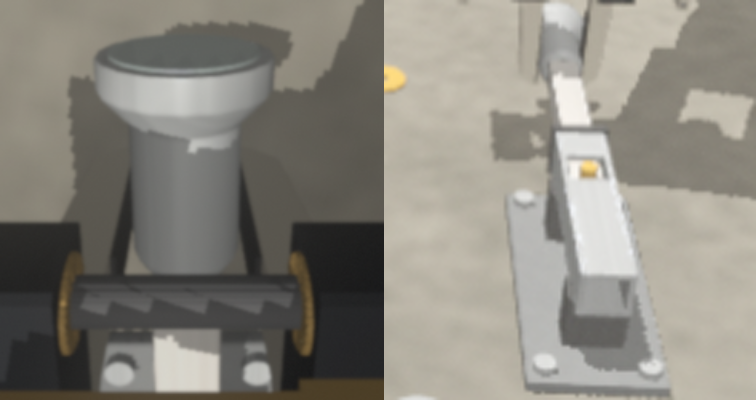

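The scene crop at right shows the brass button in the sleeve's window at (588,168), and it looks popped up. I'll draw 4 mm more for margin, release, rise and check.

>>> drive_tool(motion=[[0,0,0,0.02,0,0,-1],[0,0,0,0.04,0,0,-1],[0,0,0,0.04,0,0,-1],[0,0,0,0.04,0,0,-1]])

```text
clock: 5.75
eef_pos: [0.5285, 0.1515, 0.0456]
eef_rot: [-0.12, 0.993, -0.001, -0.0]
force: [3.9, -4.3, -3.8]
opening: 0.357
grip_force: 25.0
```

>>> drive_tool(motion=[[0,0,0,0,0,0,1],[0,0,0,0,0,0,1],[0,0,0,0,0,0,1],[0,0,0,0,0,0,1],[0,0,0,0,0,0,1],[0,0,0,0,0,0,1],[0,0,0,0,0,0,1],[0,0,0,0,0,0,1],[0,0,0,0,0,0,1],[0,0,0,0,0,0,1]])

```text
clock: 6.75
eef_pos: [0.5296, 0.1527, 0.0456]
eef_rot: [-0.12, 0.993, -0.0, -0.0]
force: [-1.4, -0.6, -0.2]
opening: 1.0
grip_force: 0.0
```

>>> drive_tool(motion=[[0,0,0,0,0,-0.3,1],[0,0,0,0,0,-0.6,1],[0,0,0,0,0,-1,1],[0,0,0,0,0,-1,1],[0,0,0,0,0,-1,1]])

```text
clock: 7.25
eef_pos: [0.5302, 0.1528, 0.1466]
eef_rot: [-0.12, 0.993, -0.0, 0.001]
force: [-0.2, -0.5, -0.7]
opening: 1.003
grip_force: 0.0
```

Run:
```python
from rig import bot
import cv2
f=bot.grab_frame("wrist"); g=bot.grab_frame("scene")
a=cv2.resize(f["color"][100:400,200:440,::-1],(320,400)); b=cv2.resize(g["color"][190:250,390:450,::-1],(400,400),interpolation=cv2.INTER_CUBIC)
cv2.imwrite("pics/end.png",cv2.hconcat([a,b])); s=bot.get_state(); print(s["clock"],s["eef_pos"],s["force"],s["opening"])
```

```text
7.35 [0.52868883 0.15260004 0.14452933] [ 0.65441283  0.25242856 -0.65059534] 0.9996929461613571
```

View pics/end.png

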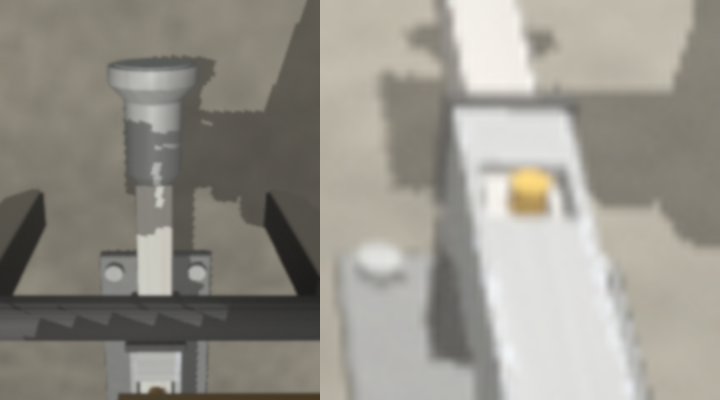

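The button stands at (530,190) with its top and side both visible, so it is proud of the sleeve. The head is free and the fingers are clear.

```bash
python3 -c "
from rig import bot
print(bot.sign_off())"
```

```text
the job is handed in; nothing more can be done
None
```

I drew the lamp arm out until its lock button popped up in the sleeve's window, released it and handed the job in after about 7 s; I never went near the terminal-block arm, and sign-off returned no verdict.

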